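Close up the tins on the garage shelf

ROBOT

A 6-joint arm with a two-finger parallel gripper is mounted at the origin on the work surface. World frame = base frame: x ahead of the robot, y to its left, z up, the work surface at z = 0. Lengths are in m, angles in rad, forces in N, time in s.
With the tool pointing down it reaches from about 0.3 to 0.775 m from the base axis. Payload 14.6 kg.
Tool frame: the origin (TCP) lies midway between the tips of the shut fingers; the grasp point (between the pads) lies 19 mm behind it; z points along the fingers, y is the line along which they close (so a half turn about z gives the same grasp; the last joint's range is limited). The gripper opens to 85 mm and grips with 20 to 120 N. Pads are 22 mm wide; open, the fingers measure 114 mm over their backs; the gripper's body (76 mm by 85 mm) begins 54 mm behind the grasp point. The pads swing forward as they close: fully open they stand 13 mm farther back than shut.
Start: joints at [-1.176, 0.3, 1.521, -0, 1.321, -0.067], TCP at [0.245, -0.492, 0.231] pointing down, gripper open.
Joint ranges: [-3.03, 3.03], [-0.79, 2.21], [0.23, 2.52], [-1.04, 4.18], [0, 3.07], [-2.55, 2.55]. Speed limits (rad/s): [2.22, 2.22, 2.57, 3.14, 3.14, 3.14].

INTERFACE

Orientations are given as [roll, pitch, yaw] about the fixed x, y, z axes, in that order (R = Rz(yaw) Ry(pitch) Rx(roll)).
In Python, from plant import get_obs, camera, close_job gives the robot as it stands. The module is installed in compiled form; this text tells all that it offers.
- The arm moves only by the tool step_arm, never from a script. Its argument "steps" is a list of rows, each an object with "slide": the shift along the tool's x, y, z in m, a list of three; "delta_rot": the turn, a rotation vector about the tool's x, y, z in rad, a list of three; "claw": the finger opening in m, from 0 to 0.0854. A call has 1 to 20 rows; each row shifts and turns the commanded pose from where the row before left it, along the tool's axes as they then stand; what a row does not reach is not made up. A row lasts 1/8 s, in which the tool goes at most 62.5 mm and 10.7 degrees, less where a joint would pass 70% of its speed; a pose out of reach is approached as far as the arm can. A call is refused whole if a number of a shift passes 0.0625 or a number of a turn 0.188, either way. A call with a gripper value outside its range is refused whole. The fingers move at their own pace and stop on an object; the grip force is fixed at half the most. Time passes only in rows, so rows that do not move let the fingers close. It gives the time, the measured TCP pose, the force, the opening and the grip force at its end, in the units of the state.
- get_obs(): the state, without advancing time (a new reading comes with each control period).
- camera(name): name is "side" or "top" or "wrist"; returns a dict with "pixels" (480x640x3 uint8, red, green, blue), "intrinsics" (3x3 intrinsics, pixels), "T" (4x4, takes a point from camera to world coordinates). Camera axes: x right, y down, z forward; pixel columns grow to the right and rows downward; lengths in m; the calibration is good to about 2 mm. The wrist camera is an equidistant fisheye: a pixel r from the principal point sees the ray r / f radians off the axis. A picture is of the moment at which its call begins. There is no depth.
- close_job(): hands the job in; it is judged then, once.
The state is a dict: "clock": time; "joint_pos": joint angles; "dq": joint speeds; "effort": joint torques, N m; "ee_pos": TCP position; "tcp_rot": TCP orientation; "ft_force": force on the tool from outside, world axes, zero at the start; "wrist_torque": the same for the moment, N m; "gripper_width": opening from 0.0 (shut) to 1.0 (fully open); "gripper_force": force on a finger pad.
Only numpy, scipy, OpenCV 4.12 (cv2) and the standard library are available. Lean on these libraries where they do the work, as an engineer would, in place of code of your own. Each camera call takes 0.05 s, during which the arm holds its last target. There are 200 camera calls.

TASK

Slide the four tins on the low shelf into one neat row: every tin square with its back flat against the rear rail, side by side with no gaps, and the leftmost one touching the red end stop. Push them along the deck without lifting or tipping any of them, and bring the row up to the stop gently enough that the stop itself is not shoved along its track. Leave everything else where it stands.

Things in the scene. Friction and masses are not known exactly. Their poses are not given: they have to be found in the camera images.
- shelf: low blue-grey steel shelf fixed to the bench, 760 mm long along its y, x pointing away from the robot. Origin on the bench under its middle. Wooden deck: top 50 mm above the origin, from x = -95 to x = +75 mm, no lip in front. The rear rail's inner face is the plane x = +75 mm; it stands 30 mm above the deck over the whole length.
- stop_track (a point): fixed point of the shelf, x 92 y 195 mm in its frame, on the track of the red end stop, NOT the stop: that (stop_c0 in any rules) is an upright plate across the deck left of the tins, x = 4 to 72 mm, 8 thick, 58 high, its face to -y. Its face is set anywhere from y = 160 to 230 mm of the shelf, other each time, not reported: look or feel for it. 15 N make it slip.
- tin_blue: rectangular blue tin with a small screw cap, standing on the deck: 74 deep along its x, 58 wide along its y, 62 tall (70 with the cap, 26 dia, 12 mm behind the middle); about 150 g, varies. Origin at the centre of its underside, z up; x points to the back of the shelf.
- tin_blue_end (a point): middle of the blue tin's left (+y) side, 29 mm from its centre, 32 mm above its underside
- tin_yellow: rectangular yellow tin with a small screw cap, standing on the deck: 74 deep along its x, 58 wide along its y, 62 tall (70 with the cap, 26 dia, 12 mm behind the middle); about 150 g, varies. Origin at the centre of its underside, z up; x points to the back of the shelf.
- tin_yellow_end (a point): middle of the yellow tin's left (+y) side, 29 mm from its centre, 32 mm above its underside
- tin_green: rectangular green tin with a small screw cap, standing on the deck: 74 deep along its x, 58 wide along its y, 62 tall (70 with the cap, 26 dia, 12 mm behind the middle); about 150 g, varies. Origin at the centre of its underside, z up; x points to the back of the shelf.
- tin_green_end (a point): middle of the green tin's left (+y) side, 29 mm from its centre, 32 mm above its underside
- tin_white: rectangular white tin with a small screw cap, standing on the deck: 74 deep along its x, 58 wide along its y, 62 tall (70 with the cap, 26 dia, 12 mm behind the middle); about 150 g, varies. Origin at the centre of its underside, z up; x points to the back of the shelf.
- tin_white_end (a point): middle of the white tin's left (+y) side, 29 mm from its centre, 32 mm above its underside
- gas_bottle: Bystander: green gas bottle, 72 dia x 190 tall, stands on the left end of the shelf beyond the red stop; origin under its centre.
- screw_jar: Bystander: glass jar with orange lid, 52 dia x 65 tall, stands on the right end of the shelf; origin under its centre.

How it is judged:
At the end, for the whole second after the job is handed in: Four tins at rest and upright on the deck, in any order: each back within 4 mm of the rear rail and square within 0.06 rad, no two centres over 180 mm apart (a closed row: 174), and one tin's left side against the red stop (side's middle within 9.5 mm of the plate's centre: gap up to about 5 mm) (x of each of tin_blue, tin_yellow, tin_green, tin_white in the frame of shelf above 0.034 m and z of tin_blue in the frame of shelf between 0.046 and 0.054 m and angle between the y axis of each of tin_blue, tin_yellow, tin_green, tin_white and the y axis of shelf, either way round below 0.06 rad and angle between each of tin_blue, tin_yellow, tin_green, tin_white's own z axis and vertical below 0.06 rad and linear speed of each of tin_blue, tin_yellow, tin_green, tin_white below 0.01 m/s and horizontal distance between tin_blue and tin_yellow below 0.18 m and horizontal distance between each of tin_blue, tin_yellow and tin_green below 0.18 m and horizontal distance between each of tin_blue, tin_yellow, tin_green and tin_white below 0.18 m and z of tin_yellow in the frame of shelf between 0.046 and 0.054 m and z of tin_green in the frame of shelf between 0.046 and 0.054 m and z of tin_white in the frame of shelf between 0.046 and 0.054 m and distance between any of tin_blue_end, tin_yellow_end, tin_green_end, tin_white_end and stop_c0 below 0.0095 m); the robot touches nothing.
It fails at once if a tin is lifted off the shelf (more than 15 mm) (z of any of tin_blue, tin_yellow, tin_green, tin_white in the frame of shelf above 0.065 m).
It fails at once if a tin is tipped (more than 0.35 rad) or pushed off the deck (angle between any of tin_blue, tin_yellow, tin_green, tin_white's own z axis and vertical above 0.35 rad or z of any of tin_blue, tin_yellow, tin_green, tin_white in the frame of shelf below 0.03 m).
It fails at once if the red stop is shoved along its track (more than 6 mm) (distance of stop_c0 from where it was at the start of the episode above 0.006 m).
It fails at once if a bystander is moved (more than 15 mm) (distance of any of gas_bottle_c0, screw_jar_c0, screwdriver_c0, wrench_c0, tape_roll_c0, tub_c0, spray_can_c0 from where it was at the start of the episode above 0.015 m).
It also fails if it takes over 64 s, if anything falls off the work surface, if the arm or the gripper's body presses on something with over 40 N, if the wrist force passes 120 N, or if a joint passes its speed limit or range.

## Working session

There is one attempt and no reset: what is moved stays moved. The work goes in short steps, Python scripts to look and compute and a tool call to move; the robot and the scene stay as the last step left them, time stands still between calls to the robot, and variables do not carry over. Pictures are saved under pics/ and viewed, at most 10 in all, crops included, and the job is handed in when it is done.

Besides the shell and the picture viewer there is one more tool, called after "Call:" as name(argument=value, ...) on one line, values as JSON. step_arm: Moves the arm, as the interface text tells. Its arguments: {"type":"object","properties":{"steps":{"type":"array"}},"required":["steps"]}

```bash
mkdir -p pics
python3 - <<'E'
from plant import *
import cv2,numpy as np
o=get_obs();print({k:np.round(v,3) for k,v in o.items()})
for n in("top","side"):
    c=camera(n);cv2.imwrite(f"pics/{n}0.png",c["pixels"][:,:,::-1]);np.savez(f"{n}0.npz",**c)
    print(n,c["intrinsics"],np.round(c["T"],4))
E
```

```text
{'clock': np.float64(0.0), 'joint_pos': array([-1.176,  0.301,  1.522,  0.   ,  1.321, -0.067]), 'dq': array([-0.001, -0.001, -0.001,  0.002, -0.001,  0.001]), 'effort': array([ 1.0000e-03, -5.4351e+01, -3.6180e+01, -0.0000e+00,  4.0000e-03,
       -0.0000e+00]), 'ee_pos': array([ 0.245, -0.492,  0.231]), 'tcp_rot': array([-3.14 , -0.   ,  0.462]), 'ft_force': array([ 0.045,  0.001, -0.176]), 'wrist_torque': array([-0.001,  0.022,  0.038]), 'gripper_force': np.float64(0.0), 'gripper_width': np.float64(1.0)}
top [[459.79849964   0.         325.35485114]
 [  0.         459.79849964 246.56078219]
 [  0.           0.           1.        ]] [[-0.0273 -0.9929  0.1162  0.4743]
 [-0.9992  0.0239 -0.0308  0.0277]
 [ 0.0278 -0.1169 -0.9928  1.0765]
 [ 0.      0.      0.      1.    ]]
side [[486.78672502   0.         313.38740963]
 [  0.         486.78672502 232.65768807]
 [  0.           0.           1.        ]] [[-0.9477 -0.2001  0.2485  0.3676]
 [-0.3186  0.553  -0.7699  0.6944]
 [ 0.0167 -0.8088 -0.5878  0.5789]
 [ 0.      0.      0.      1.    ]]
```

View pics/top0.png

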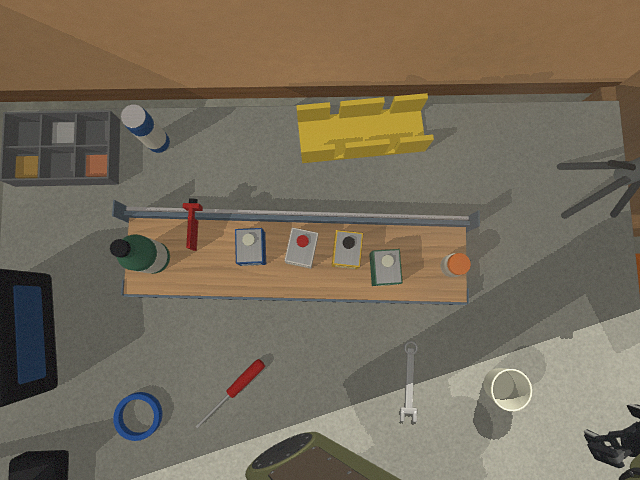

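View pics/side0.png

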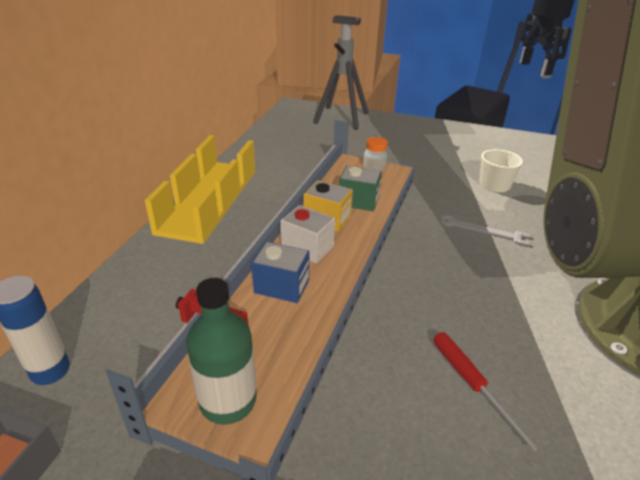

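The top view shows the shelf at rows 205–300: the stop at about (192,225), then the blue (250,246), white (302,247), yellow (348,249) and green (386,267) tins, and the jar at (458,264). I'll enlarge it to get corner positions.

```bash
cat > h.py <<'E'
import numpy as np,cv2
def px2w(c,u,v,z):
    K,T=c["intrinsics"],c["T"]
    d=T[:3,:3]@np.linalg.solve(K,[u,v,1.]);s=(z-T[2,3])/d[2]
    return T[:3,3]+s*d
def w2px(c,p):
    K,T=c["intrinsics"],c["T"]; q=K@(T[:3,:3].T@(np.asarray(p,float)-T[:3,3])); return q[:2]/q[2]
E
python3 - <<'E'
from h import *
c=np.load("top0.npz")
im=c["pixels"][:,:,::-1]
a=cv2.resize(im[195:305,110:300],None,fx=4,fy=4,interpolation=cv2.INTER_CUBIC)
cv2.imwrite("pics/cl.png",a)
a=cv2.resize(im[195:305,285:475],None,fx=4,fy=4,interpolation=cv2.INTER_CUBIC)
cv2.imwrite("pics/cr.png",a)
E
```

```text
(no output)
```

View pics/cl.png

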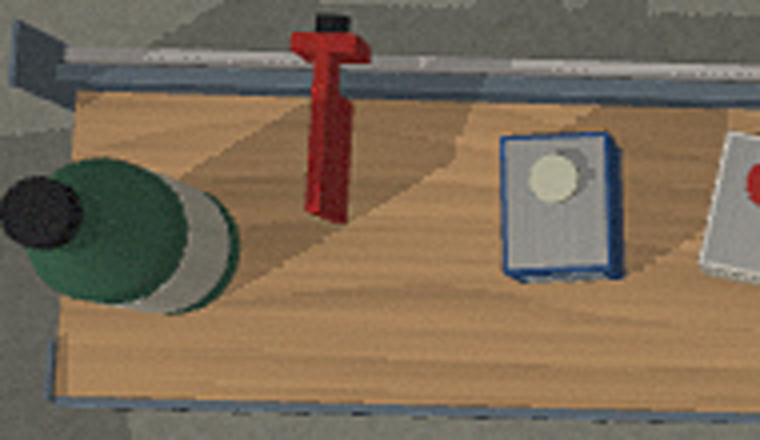

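View pics/cr.png

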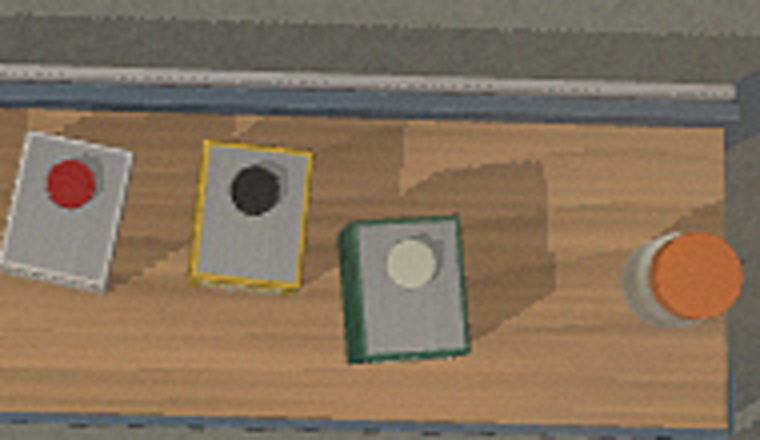

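Run:
```python
from h import *
c=np.load("top0.npz")
f=lambda U,V,o,z:px2w(c,(U+.5)/4-.5+o,(V+.5)/4-.5+195,z)
L,R=110,285
FL,FR=f(58,398,L,.05),f(729,428,R,.05)
RL,RR=f(75,92,L,.05),f(725,127,R,.05)
print("deck",*[np.round(p[:2],4) for p in(FL,FR,RL,RR)],np.linalg.norm(FL-FR),np.linalg.norm(RL-RR),np.linalg.norm(FL-RL),np.linalg.norm(FR-RR))
yd=((FL-FR)+(RL-RR))[:2];yd/=np.linalg.norm(yd);xd=np.array([yd[1],-yd[0]])
m=(FL+FR+RL+RR)[:2]/4; o=m+.010*xd
print("yaw",np.arctan2(yd[1],yd[0])-np.pi/2,"origin",o)
S=lambda p:np.round(np.array([(p[:2]-o)@xd,(p[:2]-o)@yd])*1000,1)
tins=dict(blue=([(502,136),(608,132),(611,270),(506,273)],L),white=([(29,132),(132,153),(104,285),(2,268)],R),yellow=([(205,142),(312,154),(299,290),(191,281)],R),green=([(357,222),(459,215),(469,350),(366,358)],R))
for n,(q,of) in tins.items():
    P=np.array([f(*k,of,.112)[:2] for k in q]);a=P[0]+P[1]-P[2]-P[3];b=P[0]+P[3]-P[1]-P[2]
    print(n,"shelf",S(P.mean(0)),"world",np.round(P.mean(0),4),"yaw rel",np.arctan2(a@yd,a@xd),"d,w",np.linalg.norm(a)/2,np.linalg.norm(b)/2)
print("stop face",S(f(326,213,L,.108)),S(f(347,222,L,.05)),S(f(338,95,L,.108)))
print("cap z.12:",*[S(f(U,V,o_,.12)) for U,V,o_ in((553,178,L),(71,184,R),(255,190,R),(411,264,R))])
print("jar",S(f(697,277,R,.115)),"bottle",S(f(140,240,L,.1)))
```

```text
deck [0.5    0.4404] [ 0.4629 -0.3173] [0.6703 0.435 ] [ 0.6331 -0.3259] 0.7586870849176164 0.7617893912573173 0.17034909437646586 0.1704020493899901
yaw -0.04889841503011505 origin [0.57653194 0.05755471]
blue shelf [ 12.4 101.8] world [0.5939 0.1587] yaw rel 0.06605512930843666 d,w 0.0729025150365512 0.0552537707102008
white shelf [11.5 -8.6] world [0.5876 0.0484] yaw rel -0.17328385186456874 d,w 0.07257162590031131 0.054965529671323156
yellow shelf [  10.1 -106.3] world [ 0.5814 -0.0491] yaw rel -0.08140560380652842 d,w 0.07356239875112802 0.05715261027758724
green shelf [ -24.7 -192. ] world [ 0.5425 -0.133 ] yaw rel 0.075834047482907 d,w 0.07172019822700824 0.05451993519278633
stop face [  4.2 223. ] [  5.8 226.6] [ 67.3 220.2]
cap z.12: [ 24.2 103.2] [ 23.9 -10.6] [  23.2 -107.2] [ -13.8 -189.7]
jar [ -16.6 -342.3] bottle [-11.6 321.7]
```

Measured: shelf yaw −0.049, the stop face at shelf y ≈ 224 mm, and all four tins clear of each other. I'll use partly opened fingers as a wide pusher, pushing each tin back first and then the whole row left.

Call:
step_arm(steps=[{"slide":[0,0,0],"delta_rot":[0,0,0.1703],"claw":0.03},{"slide":[0,0,0],"delta_rot":[0,0,0.1703],"claw":0.03},{"slide":[0,0,0],"delta_rot":[0,0,0.1703],"claw":0.03},{"slide":[0.026,-0.0466,0],"delta_rot":[0,0,0],"claw":0.03},{"slide":[0.026,-0.0466,0],"delta_rot":[0,0,0],"claw":0.03},{"slide":[0.026,-0.0466,0],"delta_rot":[0,0,0],"claw":0.03},{"slide":[0.026,-0.0466,0],"delta_rot":[0,0,0],"claw":0.03},{"slide":[0.026,-0.0466,0],"delta_rot":[0,0,0],"claw":0.03},{"slide":[0.026,-0.0466,0],"delta_rot":[0,0,0],"claw":0.03},{"slide":[0.026,-0.0466,0],"delta_rot":[0,0,0],"claw":0.03},{"slide":[0.026,-0.0466,0],"delta_rot":[0,0,0],"claw":0.03},{"slide":[0,0,0],"delta_rot":[0,0,0],"claw":0.03}])

```text
clock: 1.6
ee_pos: [0.4721, -0.1277, 0.2309]
tcp_rot: [-3.141, 0.001, -0.045]
ft_force: [-0.0, -1.0, 0.1]
gripper_width: 0.353
gripper_force: 0.0
```

Call:
step_arm(steps=[{"slide":[0,0.002,0.052],"delta_rot":[0,0,0.004],"claw":0.03},{"slide":[0,0,0.052],"delta_rot":[0,0,0],"claw":0.03},{"slide":[0,0,0.052],"delta_rot":[0,0,0],"claw":0.03},{"slide":[0.012,0,0],"delta_rot":[0,0,0],"claw":0.03},{"slide":[0.006,0,0],"delta_rot":[0,0,0],"claw":0.03},{"slide":[0.006,0,0],"delta_rot":[0,0,0],"claw":0.03},{"slide":[0.006,0,0],"delta_rot":[0,0,0],"claw":0.03},{"slide":[0.006,0,0],"delta_rot":[0,0,0],"claw":0.03},{"slide":[0.006,0,0],"delta_rot":[0,0,0],"claw":0.03},{"slide":[0.006,0,0],"delta_rot":[0,0,0],"claw":0.03},{"slide":[0.006,0,0],"delta_rot":[0,0,0],"claw":0.03},{"slide":[0.006,0,0],"delta_rot":[0,0,0],"claw":0.03},{"slide":[0.006,0,0],"delta_rot":[0,0,0],"claw":0.03},{"slide":[0.006,0,0],"delta_rot":[0,0,0],"claw":0.03}])

```text
clock: 3.35
ee_pos: [0.5433, -0.1361, 0.0753]
tcp_rot: [3.142, -0.0, -0.053]
ft_force: [-1.6, 0.1, 1.9]
gripper_width: 0.354
gripper_force: 1.0
```

```bash
cat >> h.py <<'E'
O=np.array([0.57653,0.05755]);Y=np.array([.04888,.9988]);X=np.array([.9988,-.04888])
def shelf(p): return np.round(1000*np.array([(p[:2]-O)@X,(p[:2]-O)@Y]),1)
def look(name,crop=True):
    from plant import camera
    c=camera("top");np.savez(name+".npz",**c)
    cv2.imwrite(f"pics/{name}.png",cv2.resize(c["pixels"][195:305,110:475,::-1],None,fx=2.19,fy=2.19,interpolation=cv2.INTER_CUBIC))
E
python3 - <<'E'
from h import *;from plant import *
o=get_obs();print(shelf(o["ee_pos"]),o["ft_force"]);look("a1")
E
```

```text
[ -23.7 -195. ] [-1.63157012  0.06359397  1.88020178]
```

View pics/a1.png

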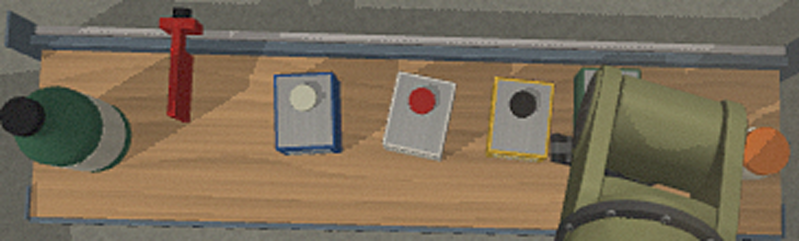

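The arm hides most of the green tin at (605,75), but it is moving back with about 1.6 N of push. I'll continue to the rail.

Call:
step_arm(steps=[{"slide":[0.004,0,0],"delta_rot":[0,0,-0.003],"claw":0.03},{"slide":[0.003,0,0],"delta_rot":[0,0,0],"claw":0.03},{"slide":[0.003,0,0],"delta_rot":[0,0,0],"claw":0.03}])

```text
clock: 3.78
ee_pos: [0.5531, -0.1366, 0.0753]
tcp_rot: [3.142, -0.0, -0.05]
ft_force: [-0.8, 0.0, -0.1]
gripper_width: 0.35
gripper_force: 0.3
```

Call:
step_arm(steps=[{"slide":[0.002,0,0],"delta_rot":[0,0,0],"claw":0.03},{"slide":[0.001,0,0],"delta_rot":[0,0,0],"claw":0.03},{"slide":[0.001,0,0],"delta_rot":[0,0,0],"claw":0.03}])

```text
clock: 4.15
ee_pos: [0.5554, -0.1366, 0.0752]
tcp_rot: [-3.141, 0.004, -0.05]
ft_force: [-21.5, 2.7, 12.7]
gripper_width: 0.353
gripper_force: 10.9
```

Green is on the rail, with contact at TCP x ≈ −11.6. Next is yellow, using the same stroke.

Call:
step_arm(steps=[{"slide":[-0.025,0,0],"delta_rot":[0,0,0],"claw":0.03},{"slide":[-0.025,0,0],"delta_rot":[0,0,0],"claw":0.03},{"slide":[0,-0.0445,0],"delta_rot":[0,0,0],"claw":0.03},{"slide":[0,-0.0445,0],"delta_rot":[0,0,0],"claw":0.03},{"slide":[0.012,0,0],"delta_rot":[0,0,0],"claw":0.03},{"slide":[0.006,0,0],"delta_rot":[0,0,0],"claw":0.03},{"slide":[0.006,0,0],"delta_rot":[0,0,0],"claw":0.03},{"slide":[0.006,0,0],"delta_rot":[0,0,0],"claw":0.03},{"slide":[0.005,0,0],"delta_rot":[0,0,0],"claw":0.03},{"slide":[0.005,0,0],"delta_rot":[0,0,0],"claw":0.03},{"slide":[0.004,0,0],"delta_rot":[0,0,0],"claw":0.03},{"slide":[0.003,0,0],"delta_rot":[0,0,0],"claw":0.03},{"slide":[0.001,0,0],"delta_rot":[0,0,0],"claw":0.03},{"slide":[0.001,0,0],"delta_rot":[0,0,0],"claw":0.03}])

```text
clock: 5.9
ee_pos: [0.56, -0.0477, 0.0752]
tcp_rot: [-3.141, 0.001, -0.05]
ft_force: [-9.3, 0.9, 6.7]
gripper_width: 0.352
gripper_force: 4.7
```

Call:
step_arm(steps=[{"slide":[-0.025,0,0],"delta_rot":[0,0,0],"claw":0.03},{"slide":[-0.025,0,0],"delta_rot":[0,0,0],"claw":0.03},{"slide":[0,-0.0485,0],"delta_rot":[0,0,0],"claw":0.03},{"slide":[0,-0.0485,0],"delta_rot":[0,0,0],"claw":0.03},{"slide":[0.012,0,0],"delta_rot":[0,0,0],"claw":0.03},{"slide":[0.006,0,0],"delta_rot":[0,0,0],"claw":0.03},{"slide":[0.006,0,0],"delta_rot":[0,0,0],"claw":0.03},{"slide":[0.006,0,0],"delta_rot":[0,0,0],"claw":0.03},{"slide":[0.005,0,0],"delta_rot":[0,0,0],"claw":0.03},{"slide":[0.005,0,0],"delta_rot":[0,0,0],"claw":0.03},{"slide":[0.004,0,0],"delta_rot":[0,0,0],"claw":0.03},{"slide":[0.003,0,0],"delta_rot":[0,0,0],"claw":0.03},{"slide":[0.001,0,0],"delta_rot":[0,0,0],"claw":0.03},{"slide":[0.001,0,0],"delta_rot":[0,0,0],"claw":0.03}])

```text
clock: 7.65
ee_pos: [0.5642, 0.0492, 0.0753]
tcp_rot: [-3.142, 0.0, -0.05]
ft_force: [-1.3, 0.2, -0.9]
gripper_width: 0.348
gripper_force: 0.6
```

Call:
step_arm(steps=[{"slide":[-0.025,0,0],"delta_rot":[0,0,0],"claw":0.03},{"slide":[-0.025,0,0],"delta_rot":[0,0,0],"claw":0.03},{"slide":[0,-0.0555,0],"delta_rot":[0,0,0],"claw":0.03},{"slide":[0,-0.0555,0],"delta_rot":[0,0,0],"claw":0.03},{"slide":[0.012,0,0],"delta_rot":[0,0,0],"claw":0.03},{"slide":[0.006,0,0],"delta_rot":[0,0,0],"claw":0.03},{"slide":[0.006,0,0],"delta_rot":[0,0,0],"claw":0.03},{"slide":[0.006,0,0],"delta_rot":[0,0,0],"claw":0.03},{"slide":[0.005,0,0],"delta_rot":[0,0,0],"claw":0.03},{"slide":[0.005,0,0],"delta_rot":[0,0,0],"claw":0.03},{"slide":[0.004,0,0],"delta_rot":[0,0,0],"claw":0.03},{"slide":[0.003,0,0],"delta_rot":[0,0,0],"claw":0.03},{"slide":[0.001,0,0],"delta_rot":[0,0,0],"claw":0.03},{"slide":[0.001,0,0],"delta_rot":[0,0,0],"claw":0.03}])

```text
clock: 9.4
ee_pos: [0.5687, 0.1601, 0.0753]
tcp_rot: [3.142, 0.0, -0.05]
ft_force: [-1.0, -0.4, -0.1]
gripper_width: 0.349
gripper_force: 0.3
```

Run:
```python
from h import *;from plant import *
o=get_obs();print(shelf(o["ee_pos"]),o["ft_force"])
```

```text
[-12.8 102. ] [-1.01710309 -0.37418514 -0.1134881 ]
```

Call:
step_arm(steps=[{"slide":[0.001,0,0],"delta_rot":[0,0,0],"claw":0.03},{"slide":[0.001,0,0],"delta_rot":[0,0,0],"claw":0.03},{"slide":[0,0,0],"delta_rot":[0,0,0],"claw":0.03}])

```text
clock: 9.78
ee_pos: [0.5708, 0.1599, 0.0753]
tcp_rot: [-3.142, -0.0, -0.05]
ft_force: [-1.8, 0.5, 0.3]
gripper_width: 0.355
gripper_force: 0.3
```

Call:
step_arm(steps=[{"slide":[0.0008,0,0],"delta_rot":[0,0,0],"claw":0.03},{"slide":[0.0007,0,0],"delta_rot":[0,0,0],"claw":0.03},{"slide":[0,0,0],"delta_rot":[0,0,0],"claw":0.03}])

```text
clock: 10.15
ee_pos: [0.5708, 0.16, 0.0752]
tcp_rot: [3.141, 0.004, -0.05]
ft_force: [-15.0, -0.3, 7.9]
gripper_width: 0.35
gripper_force: 7.7
```

Call:
step_arm(steps=[{"slide":[-0.025,0,0],"delta_rot":[0,0,0],"claw":0.03},{"slide":[-0.025,0,0],"delta_rot":[0,0,0],"claw":0.03},{"slide":[0,0.0555,0],"delta_rot":[0,0,0],"claw":0.03},{"slide":[0,0.0555,0],"delta_rot":[0,0,0],"claw":0.03},{"slide":[0.025,0,0],"delta_rot":[0,0,0],"claw":0.03},{"slide":[0.015,0,0],"delta_rot":[0,0,0],"claw":0.03},{"slide":[0.006,0,0],"delta_rot":[0,0,0],"claw":0.03},{"slide":[0.002,0,0],"delta_rot":[0,0,0],"claw":0.03},{"slide":[0.001,0,0],"delta_rot":[0,0,0],"claw":0.03},{"slide":[0,0,0],"delta_rot":[0,0,0],"claw":0.03}])

```text
clock: 11.4
ee_pos: [0.565, 0.0492, 0.0752]
tcp_rot: [-3.142, 0.001, -0.05]
ft_force: [-5.7, 1.6, 1.6]
gripper_width: 0.353
gripper_force: 2.6
```

Call:
step_arm(steps=[{"slide":[-0.03,0,0],"delta_rot":[0,0,0],"claw":0.03},{"slide":[0,0,-0.0625],"delta_rot":[0,0,0],"claw":0.03},{"slide":[0,0,-0.0625],"delta_rot":[0,0,0],"claw":0.03},{"slide":[0.0152,0.0486,0],"delta_rot":[0,0,0],"claw":0.03},{"slide":[0.0152,0.0486,0],"delta_rot":[0,0,0],"claw":0.03},{"slide":[0.0152,0.0486,0],"delta_rot":[0,0,0],"claw":0.03},{"slide":[0.0152,0.0486,0],"delta_rot":[0,0,0],"claw":0.03},{"slide":[0.0152,0.0486,0],"delta_rot":[0,0,0],"claw":0.03},{"slide":[0,0,0],"delta_rot":[0,0,-0.1744],"claw":0.03},{"slide":[0,0,0],"delta_rot":[0,0,-0.1744],"claw":0.03},{"slide":[0,0,0],"delta_rot":[0,0,-0.1744],"claw":0.03},{"slide":[0,0,0],"delta_rot":[0,0,-0.1744],"claw":0.03},{"slide":[0,0,0],"delta_rot":[0,0,-0.1744],"claw":0.03},{"slide":[0,0,0],"delta_rot":[0,0,-0.1744],"claw":0.03},{"slide":[0,0,0],"delta_rot":[0,0,-0.1744],"claw":0.03},{"slide":[0,0,0],"delta_rot":[0,0,-0.1744],"claw":0.03},{"slide":[0,0,0],"delta_rot":[0,0,-0.1744],"claw":0.03},{"slide":[0,0,0],"delta_rot":[0,0,0],"claw":0.03}])

```text
clock: 13.65
ee_pos: [0.5995, -0.1959, 0.2003]
tcp_rot: [3.141, 0.0, 1.519]
ft_force: [0.7, -1.2, -0.4]
gripper_width: 0.356
gripper_force: 0.0
```

```bash
sed -i 's/^O=.*/Y=np.array([np.sin(.0515),np.cos(.0515)]);X=np.array([Y[1],-Y[0]]);O=np.array([0.57653,0.05755])/' h.py
python3 - <<'E'
from h import *;from plant import *
o=get_obs();print(shelf(o["ee_pos"]),o["ee_pos"],o["tcp_rot"],o["ft_force"])
# contact points of the four back-pushes with the new yaw
for p in((.5554,-.1366),(.56,-.0477),(.565,.0492),(.5708,.16)):print(shelf(np.array(p)))
look("a2")
E
```

```text
[  35.9 -251.9] [ 0.59945475 -0.19590327  0.20033087] [3.14129904e+00 1.41038040e-04 1.51854229e+00] [ 0.68569288 -1.17913608 -0.38858752]
[ -11.1 -195. ]
[ -11.1 -106. ]
[-11.1  -8.9]
[-11. 102.]
```

View pics/a2.png

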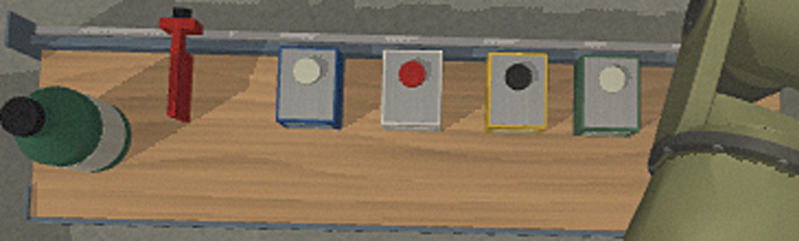

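All four tins are square against the rail, with fronts in line at row ≈130 and caps at x = 307, 412, 518 and 612. Now I'll lower right of green and push the row left.

Call:
step_arm(steps=[{"slide":[0,0,0.0625],"delta_rot":[0,0,0],"claw":0.03},{"slide":[0,0,0.0625],"delta_rot":[0,0,0],"claw":0.03},{"slide":[0.006,0,0],"delta_rot":[0,0,0],"claw":0.03},{"slide":[0.006,0,0],"delta_rot":[0,0,0],"claw":0.03},{"slide":[0.006,0,0],"delta_rot":[0,0,0],"claw":0.03},{"slide":[0.006,0,0],"delta_rot":[0,0,0],"claw":0.03},{"slide":[0.006,0,0],"delta_rot":[0,0,0],"claw":0.03},{"slide":[0.006,0,0],"delta_rot":[0,0,0],"claw":0.03},{"slide":[0.006,0,0],"delta_rot":[0,0,0],"claw":0.03},{"slide":[0.006,0,0],"delta_rot":[0,0,0],"claw":0.03},{"slide":[0.006,0,0],"delta_rot":[0,0,0],"claw":0.03},{"slide":[0.006,0,0],"delta_rot":[0,0,0],"claw":0.03},{"slide":[0.006,0,0],"delta_rot":[0,0,0],"claw":0.03},{"slide":[0.006,0,0],"delta_rot":[0,0,0],"claw":0.03},{"slide":[0.006,0,0],"delta_rot":[0,0,0],"claw":0.03},{"slide":[0.006,0,0],"delta_rot":[0,0,0],"claw":0.03}])

```text
clock: 15.7
ee_pos: [0.6038, -0.1117, 0.0752]
tcp_rot: [-3.141, -0.0, 1.52]
ft_force: [0.5, -2.8, 0.4]
gripper_width: 0.346
gripper_force: 1.4
```

Run:
```python
from h import *;from plant import *
o=get_obs();print(shelf(o["ee_pos"]),o["ee_pos"],o["tcp_rot"],o["ft_force"]);look("a3")
```

```text
[  35.9 -167.6] [ 0.60375126 -0.11167049  0.07523458] [-3.14144420e+00 -5.50225021e-05  1.51952386e+00] [ 0.53667476 -2.77036207  0.37897618]
```

View pics/a3.png

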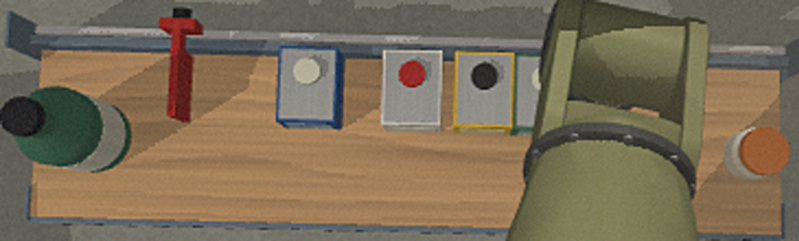

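Green and yellow are together and still square, with yellow at (484,90), and the jar is undisturbed. Continuing the push.

Call:
step_arm(steps=[{"slide":[0.006,0,0],"delta_rot":[0,0,0],"claw":0.03},{"slide":[0.006,0,0],"delta_rot":[0,0,0],"claw":0.03},{"slide":[0.006,0,0],"delta_rot":[0,0,0],"claw":0.03},{"slide":[0.006,0,0],"delta_rot":[0,0,0],"claw":0.03},{"slide":[0.006,0,0],"delta_rot":[0,0,0],"claw":0.03},{"slide":[0.006,0,0],"delta_rot":[0,0,0],"claw":0.03},{"slide":[0.006,0,0],"delta_rot":[0,0,0],"claw":0.03},{"slide":[0.006,0,0],"delta_rot":[0,0,0],"claw":0.03},{"slide":[0.006,0,0],"delta_rot":[0,0,0],"claw":0.03},{"slide":[0.006,0,0],"delta_rot":[0,0,0],"claw":0.03},{"slide":[0.006,0,0],"delta_rot":[0,0,0],"claw":0.03},{"slide":[0.006,0,0],"delta_rot":[0,0,0],"claw":0.03},{"slide":[0.006,0,0],"delta_rot":[0,0,0],"claw":0.03},{"slide":[0.006,0,0],"delta_rot":[0,0,0],"claw":0.03},{"slide":[0.006,0,0],"delta_rot":[0,0,0],"claw":0.03},{"slide":[0.006,0,0],"delta_rot":[0,0,0],"claw":0.03},{"slide":[0.006,0,0],"delta_rot":[0,0,0],"claw":0.03},{"slide":[0.006,0,0],"delta_rot":[0,0,0],"claw":0.03},{"slide":[0.006,0,0],"delta_rot":[0,0,0],"claw":0.03}])

```text
clock: 18.12
ee_pos: [0.6096, 0.0022, 0.0753]
tcp_rot: [-3.142, -0.0, 1.519]
ft_force: [-0.6, -3.5, -1.1]
gripper_width: 0.356
gripper_force: 1.5
```

Run:
```python
from h import *;from plant import *
o=get_obs();print(shelf(o["ee_pos"]),o["ee_pos"],o["tcp_rot"],o["ft_force"]);look("a4")
```

```text
[ 35.9 -53.6] [0.60963352 0.00218048 0.07525587] [-3.14155336e+00 -2.84246474e-05  1.51947952e+00] [-0.60483451 -3.49504257 -1.13639392]
```

View pics/a4.png

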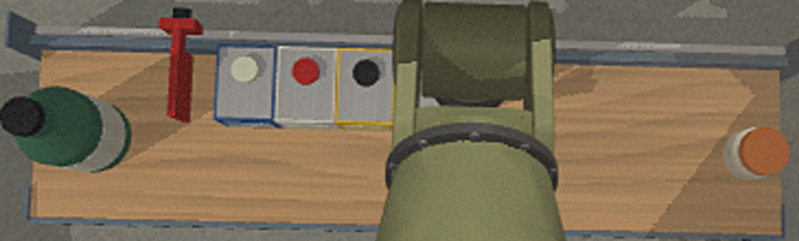

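The three visible tins are closed up and square, with the blue left edge at px 217 and the stop face at about px 190. About 34 mm remains, so I'll go 22 mm and then creep.

Call:
step_arm(steps=[{"slide":[0.006,0,0],"delta_rot":[0,0,0],"claw":0.03},{"slide":[0.006,0,0],"delta_rot":[0,0,0],"claw":0.03},{"slide":[0.005,0,0],"delta_rot":[0,0,0],"claw":0.03},{"slide":[0.003,0,0],"delta_rot":[0,0,0],"claw":0.03},{"slide":[0.002,0,0],"delta_rot":[0,0,0],"claw":0.03},{"slide":[0.002,0,0],"delta_rot":[0,0,0],"claw":0.03},{"slide":[0.001,0,0],"delta_rot":[0,0,0],"claw":0.03},{"slide":[0.001,0,0],"delta_rot":[0,0,0],"claw":0.03}])

```text
clock: 19.18
ee_pos: [0.611, 0.0277, 0.0753]
tcp_rot: [-3.142, 0.0, 1.519]
ft_force: [-0.7, -3.9, 0.4]
gripper_width: 0.351
gripper_force: 1.8
```

Call:
step_arm(steps=[{"slide":[0.001,0,0],"delta_rot":[0,0,0],"claw":0.03},{"slide":[0.001,0,0],"delta_rot":[0,0,0],"claw":0.03}])

```text
clock: 19.42
ee_pos: [0.6111, 0.0297, 0.0753]
tcp_rot: [-3.142, -0.0, 1.519]
ft_force: [0.6, -4.1, -0.5]
gripper_width: 0.351
gripper_force: 1.8
```

Run:
```python
from h import *;from plant import *
o=get_obs();print(shelf(o["ee_pos"]),o["ft_force"]);c=camera("top");np.savez("a5.npz",**c)
a=cv2.resize(c["pixels"][195:285,150:300,::-1],None,fx=5,fy=5,interpolation=cv2.INTER_CUBIC);cv2.imwrite("pics/a5.png",a)
```

```text
[ 35.9 -26. ] [ 0.62504918 -4.11513426 -0.4624428 ]
```

View pics/a5.png

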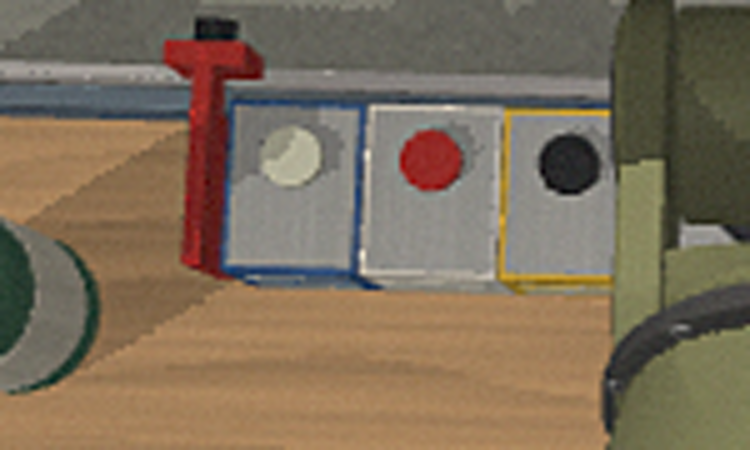

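Blue is about 5–8 mm from the stop (blue edge at px 222, stop top edge at about px 205). Creeping on.

Call:
step_arm(steps=[{"slide":[0.001,0,0],"delta_rot":[0,0,0],"claw":0.03},{"slide":[0.001,0,0],"delta_rot":[0,0,0],"claw":0.03},{"slide":[0.001,0,0],"delta_rot":[0,0,0],"claw":0.03}])

```text
clock: 19.85
ee_pos: [0.6112, 0.0328, 0.0753]
tcp_rot: [3.142, -0.0, 1.519]
ft_force: [0.1, -3.4, 0.6]
gripper_width: 0.351
gripper_force: 1.9
```

Call:
step_arm(steps=[{"slide":[0.0007,0,0],"delta_rot":[0,0,0],"claw":0.03},{"slide":[0.0003,0,0],"delta_rot":[0,0,0],"claw":0.03}])

```text
clock: 20.1
ee_pos: [0.6113, 0.0338, 0.0753]
tcp_rot: [3.142, -0.0, 1.52]
ft_force: [0.3, -3.5, 0.6]
gripper_width: 0.345
gripper_force: 1.9
```

Call:
step_arm(steps=[{"slide":[0.0007,0,0],"delta_rot":[0,0,0],"claw":0.03}])

```text
clock: 20.23
ee_pos: [0.6113, 0.0344, 0.0753]
tcp_rot: [-3.142, 0.0, 1.519]
ft_force: [-0.4, -4.6, 0.3]
gripper_width: 0.351
gripper_force: 2.0
```

Call:
step_arm(steps=[{"slide":[0.0006,0,0],"delta_rot":[0,0,0],"claw":0.03}])

```text
clock: 20.35
ee_pos: [0.6113, 0.035, 0.0753]
tcp_rot: [3.142, 0.0, 1.519]
ft_force: [0.7, -3.3, 0.2]
gripper_width: 0.355
gripper_force: 2.0
```

Call:
step_arm(steps=[{"slide":[0.0006,0,0],"delta_rot":[0,0,0],"claw":0.03}])

```text
clock: 20.48
ee_pos: [0.6114, 0.0356, 0.0753]
tcp_rot: [3.142, 0.0, 1.52]
ft_force: [-0.1, -3.8, 0.3]
gripper_width: 0.35
gripper_force: 2.0
```

Call:
step_arm(steps=[{"slide":[0.0006,0,0],"delta_rot":[0,0,0],"claw":0.03}])

```text
clock: 20.6
ee_pos: [0.6114, 0.0362, 0.0753]
tcp_rot: [3.142, 0.0, 1.519]
ft_force: [-0.9, -3.7, -1.0]
gripper_width: 0.35
gripper_force: 2.0
```

Call:
step_arm(steps=[{"slide":[0.0006,0,0],"delta_rot":[0,0,0],"claw":0.03}])

```text
clock: 20.72
ee_pos: [0.6114, 0.0368, 0.0753]
tcp_rot: [-3.142, 0.0, 1.519]
ft_force: [0.2, -4.5, -0.1]
gripper_width: 0.354
gripper_force: 2.0
```

Call:
step_arm(steps=[{"slide":[0.0006,0,0],"delta_rot":[0,0,0],"claw":0.03}])

```text
clock: 20.85
ee_pos: [0.6115, 0.0374, 0.0753]
tcp_rot: [3.142, 0.0, 1.52]
ft_force: [0.2, -4.4, -0.5]
gripper_width: 0.355
gripper_force: 2.0
```

Call:
step_arm(steps=[{"slide":[0.0006,0,0],"delta_rot":[0,0,0],"claw":0.03}])

```text
clock: 20.98
ee_pos: [0.6115, 0.038, 0.0753]
tcp_rot: [3.142, -0.0, 1.519]
ft_force: [-0.4, -3.8, 0.2]
gripper_width: 0.351
gripper_force: 2.0
```

Call:
step_arm(steps=[{"slide":[0.0006,0,0],"delta_rot":[0,0,0],"claw":0.03}])

```text
clock: 21.1
ee_pos: [0.6115, 0.0383, 0.0753]
tcp_rot: [-3.142, 0.001, 1.52]
ft_force: [-1.0, -9.3, 0.2]
gripper_width: 0.353
gripper_force: 4.7
```

Run:
```python
from h import *;from plant import *
o=get_obs();print(shelf(o["ee_pos"]),o["ft_force"]);c=camera("top");np.savez("a6.npz",**c)
g=lambda k:np.load(k)["pixels"][195:255,180:235,::-1]
a=np.hstack([cv2.resize(x,None,fx=7,fy=7,interpolation=cv2.INTER_CUBIC) for x in(g("top0.npz"),g("a6.npz"))]);cv2.imwrite("pics/a6.png",a)
```

```text
[ 35.9 -17.4] [-0.95435423 -9.25766459  0.19146301]
```

View pics/a6.png

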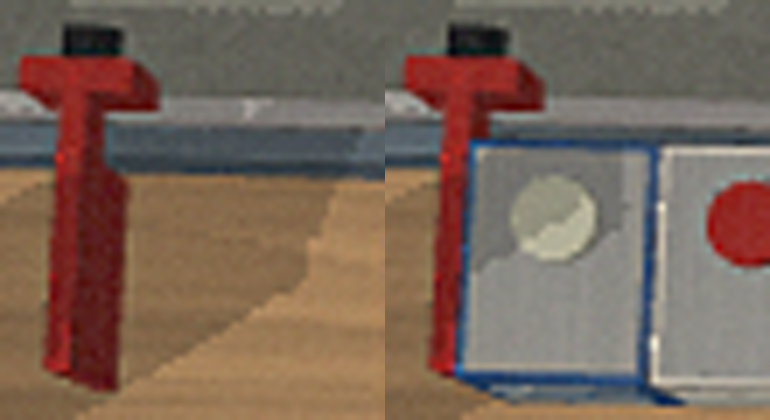

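Contact with the stop is at 9 N, and the before/after comparison shows the stop unmoved. I'll retreat and check the row numerically, since all 10 picture views are used.

Call:
step_arm(steps=[{"slide":[-0.01,0,0],"delta_rot":[0,0,0],"claw":0.03},{"slide":[-0.04,0,0],"delta_rot":[0,0,0],"claw":0.03},{"slide":[-0.04,0,0],"delta_rot":[0,0,0],"claw":0.03},{"slide":[0,0,-0.06],"delta_rot":[0,0,0],"claw":0.03},{"slide":[0,0,-0.06],"delta_rot":[0,0,0],"claw":0.03},{"slide":[-0.05,0,0],"delta_rot":[0,0,0],"claw":0.03},{"slide":[-0.05,0,0],"delta_rot":[0,0,0],"claw":0.03},{"slide":[-0.05,0,0],"delta_rot":[0,0,0],"claw":0.03},{"slide":[0,0,0],"delta_rot":[0,0,0],"claw":0.03}])

```text
clock: 22.28
ee_pos: [0.5985, -0.2042, 0.195]
tcp_rot: [3.142, -0.0, 1.516]
ft_force: [-0.6, 0.2, 0.6]
gripper_width: 0.35
gripper_force: 0.0
```

Run:
```python
from h import *;from plant import *
o=get_obs();print(shelf(o["ee_pos"]),o["ft_force"])
c=camera("top");np.savez("f.npz",**c)
# rectify top plane z=.112 in the shelf frame, 0.5 mm/px: cols = -y (left->right from y=240), rows = -x (from x=85)
W=lambda x,y:np.append(O+x*X+y*Y,.112)
def rect(c):
    s=np.array([w2px(c,W(*p)) for p in((.085,.24),(.085,-.03),(-.015,-.03),(-.015,.24))],np.float32)
    return cv2.warpPerspective(c["pixels"],cv2.getPerspectiveTransform(s,np.float32([[0,0],[540,0],[540,200],[0,200]])),(540,200),flags=cv2.INTER_CUBIC)
r=rect(c);cv2.imwrite("pics/f.png",r[:,:,::-1])
# tops: grey low-saturation regions (without the coloured rims)
h=cv2.cvtColor(r,cv2.COLOR_RGB2HSV);m=((h[...,1]<45)&(h[...,2]>85)).astype(np.uint8)
m=cv2.morphologyEx(cv2.morphologyEx(m,cv2.MORPH_CLOSE,np.ones((9,9))),cv2.MORPH_OPEN,np.ones((15,15)))
for k in cv2.findContours(m,cv2.RETR_EXTERNAL,cv2.CHAIN_APPROX_NONE)[0]:
    if cv2.contourArea(k)>3000:
        (u,v),wh,a=cv2.minAreaRect(k);print("x,y mm",round(85-v/2,1),round(240-u/2,1),"size",np.round(np.array(wh)/2,1),"ang",round(a,2))
a,b=np.load("top0.npz")["pixels"][195:215,180:205],c["pixels"][195:215,180:205]
print("stop shift px",cv2.phaseCorrelate(a.mean(2),b.mean(2)))
```

```text
[  35.5 -260.3] [-0.59991272  0.23140522  0.62019166]
x,y mm 40.0 96.5 size [ 90. 252.] ang 90.0
stop shift px ((0.4730783778499159, -0.04463618587324092), 1.0316353228995512)
```

Run:
```python
from h import *
c=np.load("f.npz")
W=lambda x,y,z:np.append(O+x*X+y*Y,z)
def rect(z):
    s=np.array([w2px(c,W(*p,z)) for p in((.085,.24),(.085,-.03),(-.015,-.03),(-.015,.24))],np.float32)
    return cv2.warpPerspective(c["pixels"],cv2.getPerspectiveTransform(s,np.float32([[0,0],[540,0],[540,200],[0,200]])),(540,200),flags=cv2.INTER_CUBIC)
g=cv2.cvtColor(rect(.12),cv2.COLOR_RGB2GRAY)
for u,v,r in cv2.HoughCircles(g,cv2.HOUGH_GRADIENT,1,60,param1=80,param2=10,minRadius=20,maxRadius=32)[0]:print("cap x,y",85-v/2,240-u/2,"d",r)
# front edge of the tops: strongest dark/bright transition rows per column, z=.112
r=rect(.112).astype(int)
wood=(r[...,0]-r[...,2])  # wood is warm: large R-B
for y in range(222,0,-6):
    col=wood[:,int((240-y)*2)]; k=[i for i in range(120,195) if (col[i:i+4]>45).all()]
    print(y,85-k[0]/2 if k else None,end="; ")
```

```text
cap x,y 49.25 80.25 d 25.4
cap x,y 50.25 137.25 d 27.8
cap x,y 49.75 196.25 d 24.6
cap x,y 48.25 22.75 d 25.7
cap x,y 9.75 152.75 d 28.0
cap x,y 6.25 35.75 d 25.6
cap x,y 14.75 206.25 d 31.4
cap x,y 9.75 96.25 d 28.0
222 -1.0; 216 -3.0; 210 -5.5; 204 -6.0; 198 -5.5; 192 -6.0; 186 -5.5; 180 -5.5; 174 -5.5; 168 -5.5; 162 -5.5; 156 -5.0; 150 -5.5; 144 -5.5; 138 -5.0; 132 -5.0; 126 -5.5; 120 -5.5; 114 -5.0; 108 25.0; 102 4.5; 96 4.5; 90 4.0; 84 4.0; 78 4.0; 72 4.0; 66 4.0; 60 4.0; 54 25.0; 48 -4.0; 42 -6.5; 36 -6.0; 30 -6.5; 24 -6.5; 18 -6.0; 12 -6.0; 6 -6.5;
```

The row checks out: cap x is 48–50 mm against a nominal 50, the outer centres are 173.5 mm apart, front edges are flat, and contact with the stop was confirmed by force. Handing in.

```bash
python3 -c "
from plant import *
print(close_job())"
```

```text
the job is handed in; nothing more can be done
None
```

The job is handed in (no verdict came back): by my last measurements all four tins stand square against the rear rail (backs within about 2 mm) in a closed row, with the blue tin touching the red stop, which I pressed with about 9 N and did not see move.

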